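# Put the objective away in the right clear-lidded case

### The job

Put the loose microscope objective away in the case that already holds one like it: lift that case's clear lid and swing it back until it rests on its stop, then lower the objective in and set it down upright beside the stored one, without dropping it. Leave that lid resting open; keep the other case shut, and do not disturb the things stored in the cases or the bottles and dish nearby.

Things in the scene. Friction and masses are not known exactly. Their poses are not given: they have to be found in the camera images.
- case_left: storage case on the bench's left side (fixed): white open base 100 (its x, depth) x 150 (its y, width) x 45 mm high with 3 mm walls and a grey inner floor 12 mm above the bench, under a hinged clear lid 24 mm tall (closed top 70 mm above the bench). Origin: centre of its underside; x points to the back (hinge side), y to the left, z up. Inside: x -47 to 47, y -72 to 72 mm. The lip is at the front, in the middle of the width; two small stop lugs stand out behind.
- case_left_lid (a joint): clear lid of the left case: 0 shut, grows as it opens, 1.9 rad resting on its stop, leaning back past upright. Hinge axis along the case's y, at case x +50 mm, z 46 mm. Lid about 0.15 kg, weak friction: it falls shut when let go below about 1.3 rad and falls back on to its stop beyond about 1.4.
- case_left_lip (a point): middle of the underside of the left lid's front lip, moving with the lid: a white tongue 60 mm wide, 4 mm thick, standing 18 mm out from the lid's front face, underside 47 mm above the bench when shut, free space below it. The point lies 110 mm from the hinge axis, 10 mm out from the lid's front. A fingertip put under it lifts the lid. Axes are the lid's own (equal to the case's when shut).
- case_right: storage case on the bench's right side (fixed): white open base 100 (its x, depth) x 150 (its y, width) x 45 mm high with 3 mm walls and a grey inner floor 12 mm above the bench, under a hinged clear lid 24 mm tall (closed top 70 mm above the bench). Origin: centre of its underside; x points to the back (hinge side), y to the left, z up. Inside: x -47 to 47, y -72 to 72 mm. The lip is at the front, in the middle of the width; two small stop lugs stand out behind.
- case_right_lid (a joint): clear lid of the right case: 0 shut, grows as it opens, 1.9 rad resting on its stop, leaning back past upright. Hinge axis along the case's y, at case x +50 mm, z 46 mm. Lid about 0.15 kg, weak friction: it falls shut when let go below about 1.3 rad and falls back on to its stop beyond about 1.4.
- case_right_lip (a point): middle of the underside of the right lid's front lip, moving with the lid: a white tongue 60 mm wide, 4 mm thick, standing 18 mm out from the lid's front face, underside 47 mm above the bench when shut, free space below it. The point lies 110 mm from the hinge axis, 10 mm out from the lid's front. A fingertip put under it lifts the lid. Axes are the lid's own (equal to the case's when shut).
- objective: the loose microscope objective, standing on the bench in front of the cases: a light grey round barrel with a thin ring line, up to 24 mm in diameter, 44 mm tall, about 0.09 kg. Origin: centre of its underside, z up along the barrel.
- objective_stored: an equal objective (24 mm diameter, 44 mm tall) standing in one of the two cases, left or right by chance, seen through the clear lid; always in the left half (case y 30 to 55 mm). Origin: centre of its underside.
- filter_cube: a black square filter cube (36 x 36 x 44 mm) standing in the left half of the other case. Origin: centre of its underside.
- reagent_amber: brown bottle 52 mm in diameter, 108 mm tall, standing behind the cases; bystander. Origin: centre of its underside.
- reagent_clear: clear bottle 46 mm in diameter, 95 mm tall, standing behind the cases; bystander. Origin: centre of its underside.
- petri_dish: flat round dish 61 mm in diameter, 16 mm tall, at the front right; bystander. Origin: centre of its underside.
Mind the look-alikes: they are no part of the job. Leave any red look-alike of the objective alone.

How it is judged:
By the outcome, as a careful person would: the job done as asked, in the order asked, and still so for the second after the job is handed in, with the robot touching nothing.
It also fails if it takes over 64 s, if anything falls off the work surface, if the arm or the gripper's body presses on something with over 40 N, if the wrist force passes 120 N, or if a joint passes its speed limit or range.

### The arm

A 6-joint arm with a two-finger parallel gripper is mounted at the origin on a cart in front of the work surface, level with it; the furniture and walls round the work are solid. World frame = base frame: x ahead of the robot, y to its left, z up, the work surface at z = 0. Lengths are in m, angles in rad, forces in N, time in s.
With the tool pointing down it reaches from about 0.225 to 0.875 m from the base axis. Payload 3.4 kg.
Tool frame: the origin (TCP) lies at the very end of the fingers, on their centre line; the grasp point (between the pads) lies robot.grip_point_offset behind it (robot.grip_point_offset is the distance from the TCP to the grasp point, in m); z points along the fingers, y is the line along which they close (so a half turn about z gives the same grasp; the last joint's range is limited). The gripper opens to 85 mm and grips with 20 to 120 N. Pads are 22 mm wide; open, the fingers measure 114 mm over their backs; the gripper's body (76 mm by 85 mm) begins 54 mm behind the grasp point. The pads swing forward as they close: fully open they stand 13 mm farther back than shut.
Start: joints at [-1.351, 0.276, 1.505, -0, 1.361, -0.121], TCP at [0.192, -0.542, 0.192] pointing down, gripper open.
Joint ranges: [-2.89, 2.89], [-0.75, 2.08], [0.22, 2.7], [-1.18, 4.32], [0.11, 2.71], [-2.7, 2.7]. Speed limits (rad/s): [2.57, 2.57, 3.14, 3.14, 3.14, 3.14].

### API

Orientations are given as a 3x3 rotation matrix whose columns are the frame's x, y, z axes.
In Python, from station import robot, optics gives the robot as it stands.
- The arm moves only by the shell command python3 -m pendant 'ROWS' [FORCE]. ROWS is a JSON object of lists of equal length, an entry for each row: "rotation": the turn, a rotation vector about the tool's x, y, z in degrees, a list of three; "slide": the shift along the tool's x, y, z in units of 30 mm (1.0 is 30 mm), a list of three; "grip": the closure, from -1 (fully open) to 1 (shut), so that 0 is half open. In form: {"rotation": [[wx, wy, wz], ...], "slide": [[dx, dy, dz], ...], "grip": [grip, ...]}. A call has exactly 10 rows; each row shifts and turns the commanded pose from where the row before left it, along the tool's axes as they then stand; what a row does not reach is not made up. A row lasts 1/8 s, in which the tool goes at most 62.5 mm and 10.7 degrees, less where a joint would pass 70% of its speed; a pose out of reach is approached as far as the arm can. A call is refused whole if a number of a shift passes 1 or a number of a turn 10.7, either way. A call with a gripper value outside its range is refused whole. The fingers move at their own pace and stop on an object; FORCE is the grip in N (left out, the last holds). Time passes only in rows, so rows that do not move let the fingers close, or fill a call up. It gives the time, the measured TCP pose, the force, the opening and the grip force at its end, in the units of the state.
- robot.get_obs(): the state, without advancing time (a new reading comes with each control period).
- optics.get_image(name): name is "side" or "top"; returns a dict with "image" (480x640x3 uint8, blue, green, red), "range_z" (480x640 float32, m along the optical axis (not along the pixel's ray), 0 where there is no reading), "fx", "fy", "cx", "cy" (pixels), "R" (3x3) and "t" (3): a world point X has camera coordinates R X + t. Camera axes: x right, y down, z forward; pixel columns grow to the right and rows downward; lengths in m; the calibration is good to about 2 mm. A picture is of the moment at which its call begins.
- robot.hand_in(): hands the job in; it is judged then, once.
The state is a dict: "t": time; "joint_pos": joint angles; "qd": joint speeds; "tau": joint torques, N m; "tool_pos": TCP position; "ee_rot": TCP orientation; "ft_force": force on the tool from outside, world axes, zero at the start; "moment": the same for the moment, N m; "opening": finger opening in m; "grip_force": force on a finger pad.
Only numpy, scipy, OpenCV 4.12 (cv2) and the standard library are available. Lean on these libraries where they do the work, as an engineer would, in place of code of your own. Each camera call takes 0.05 s, during which the arm holds its last target. There are 200 camera calls.

## Working session

There is one attempt and no reset: what is moved stays moved. The work goes in short steps, Python scripts to look and compute and a shell command to move; the robot and the scene stay as the last step left them, time stands still between calls to the robot, and variables do not carry over. Pictures are saved under pics/ and viewed, at most 10 in all, crops included, and the job is handed in when it is done.

```bash
mkdir -p pics; cat > h.py <<'E'
import numpy as np,cv2
from station import robot,optics
def grab(n):
    d=optics.get_image(n); return d
def world(d,u,v,z=None):
    R=np.array(d["R"]);t=np.array(d["t"]);
    r=np.array([(u-d["cx"])/d["fx"],(v-d["cy"])/d["fy"],1.])
    if z is None: return R.T@(r*d["range_z"][int(v),int(u)]-t)
    c=-R.T@t; w=R.T@r; return c+w*(z-c[2])/w[2]
def pix(d,X):
    p=np.array(d["R"])@np.array(X)+np.array(d["t"]); return d["fx"]*p[0]/p[2]+d["cx"],d["fy"]*p[1]/p[2]+d["cy"]
E
python3 - <<'E'
from h import *
import pickle
for n in("top","side"):
    d=grab(n);cv2.imwrite(f"pics/{n}0.png",d["image"]);pickle.dump(d,open(n+"0.pkl","wb"))
    print(n,-np.array(d["R"]).T@np.array(d["t"]))
o=robot.get_obs();print(o["t"],o["ee_rot"],o["opening"],robot.grip_point_offset)
E
```

```text
top [0.45399603 0.00464683 0.92117716]
side [ 0.30583003 -0.55913476  0.62546277]
0.1 [[ 9.42482315e-01  3.34255826e-01 -3.59540666e-04]
 [ 3.34255961e-01 -9.42480971e-01  1.60366817e-03]
 [ 1.97175194e-04 -1.63160750e-03 -9.99998649e-01]] 0.08542507355358592 0.0187
```

View pics/top0.png

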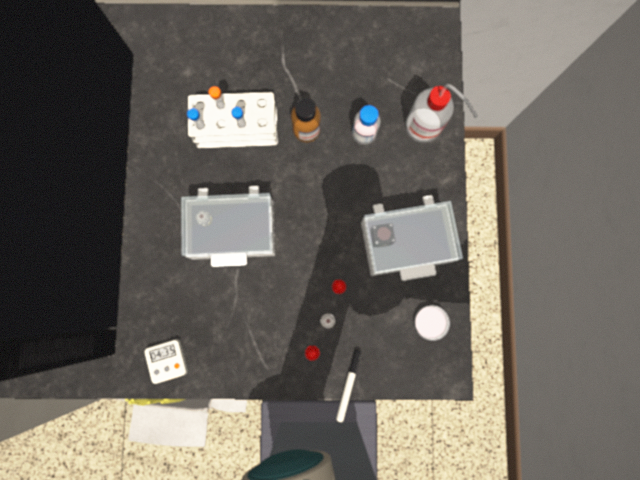

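View pics/side0.png

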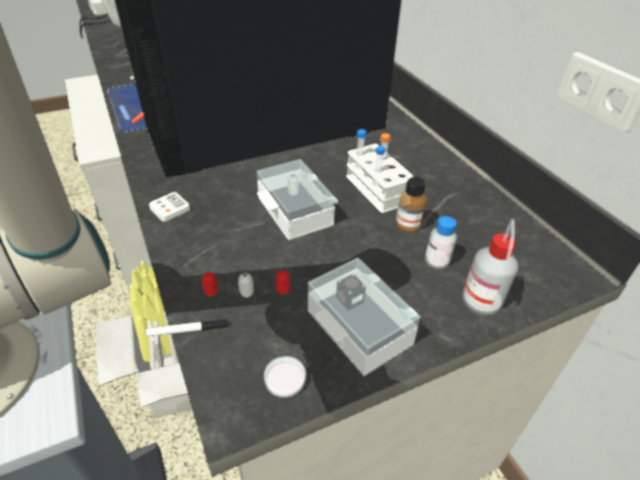

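The top view shows the left case at about (228,226) with a grey round objective inside at (203,217). The right case holds the dark square cube at (383,234). The loose candidates are red (339,287), grey (328,321) and red (312,353). The grey one fits the description (light grey, ring line), so the left case is the target. I'll measure next and confirm with a crop.

```bash
python3 - <<'E'
from h import *
import pickle
d=pickle.load(open("top0.pkl","rb"));s=pickle.load(open("side0.pkl","rb"))
im=d["image"]
a=cv2.resize(im[180:370,165:365],None,fx=4,fy=4,interpolation=cv2.INTER_CUBIC)[:,:800]
a=cv2.resize(a,(600,570)); b=cv2.resize(s["image"][250:310,190:310],(200,100)) 
cv2.imwrite("pics/crop.png",a)
# cloud
def cloud(d):
    v,u=np.mgrid[0:480,0:640];z=d["range_z"];m=z>0
    P=np.stack([(u-d["cx"])/d["fx"]*z,(v-d["cy"])/d["fy"]*z,z],-1)
    return (P-np.array(d["t"]))@np.array(d["R"]),m
P,m=cloud(d);Q,ms=cloud(s)
for n,(u,v) in dict(obj=(328,321),redA=(339,287),redB=(312,353),stored=(203,217)).items():
    print(n,P[v,u].round(4),world(d,u,v,.044).round(4))
w=world(d,328,321,.044)
for nm,X,mm in(("top",P,m),("side",Q,ms)):
    k=mm&(np.hypot(X[...,0]-w[0],X[...,1]-w[1])<.025)&(X[...,2]>.008)
    print(nm,k.sum(),X[k].mean(0).round(4),X[k].min(0).round(4),X[k].max(0).round(4))
    if nm=="top":
        k2=k&(X[...,2]>.038);print(X[k2].mean(0),k2.sum())
# left case: points z>.03 
for nm,X,mm in(("top",P,m),("side",Q,ms)):
    c=world(d,228,226,.05)
    k=mm&(abs(X[...,0]-c[0])<.1)&(abs(X[...,1]-c[1])<.11)&(X[...,2]>.03)&(X[...,2]<.09)
    p=X[k]; print(nm,k.sum(),cv2.minAreaRect((p[:,:2]*1000).astype(np.float32)), np.histogram(p[:,2],12))
for n,(u,v,z) in dict(hl=(185,194,.07),hr=(271,194,.07),fl=(181,259,.07),fr=(274,258,.07),lipL=(211,264,.05),lipR=(246,263,.05),lugL=(203,192,.03),lugR=(254,189,.03)).items(): print(n,world(d,u,v,z).round(4))
# obstacles: tall things
k=m&(P[...,2]>.12); 
print("tower ymin near", [ (x,P[k&(abs(P[...,0]-x)<.02)&(P[...,1]>.1)][:,1].min().round(3) if (k&(abs(P[...,0]-x)<.02)&(P[...,1]>.1)).any() else None) for x in (.2,.3,.4,.5,.6,.7)])
for n,(u,v) in dict(amber=(305,107),rack=(232,105),clear=(368,115)).items(): print(n,P[v,u])
E
```

```text
obj [ 0.4318 -0.0129  0.0473] [ 0.4317 -0.0129  0.044 ]
redA [ 0.4896 -0.0316  0.043 ] [ 0.4895 -0.0316  0.044 ]
redB [0.3784 0.0138 0.0456] [0.3783 0.0138 0.044 ]
stored [0.6049 0.1999 0.0722] [0.6099 0.2064 0.044 ]
top 157 [ 0.4327 -0.0127  0.0396] [ 0.421  -0.0237  0.0255] [ 0.4434 -0.0011  0.0473]
[ 0.43281381 -0.01301171  0.0422414 ] 116
side 279 [ 0.4295 -0.0201  0.0302] [ 0.419  -0.0267  0.008 ] [ 0.4436 -0.007   0.046 ]
top 5963 ((595.5890502929688, 160.78262329101562), (139.84579467773438, 150.19728088378906), 2.795248508453369) (array([  20,   28,   75,   91,   57,  315,  114,   32,   33,  254, 3901,
       1043]), array([0.03016029, 0.03396287, 0.03776545, 0.04156802, 0.0453706 ,
       0.04917318, 0.05297576, 0.05677834, 0.06058092, 0.0643835 ,
       0.06818608, 0.07198866, 0.07579124]))
side 3578 ((594.1525268554688, 160.25784301757812), (140.86952209472656, 154.63999938964844), 2.5928268432617188) (array([  92,   84,  104,  105,   98,  231,  167,  119,  111,  119, 1345,
       1003]), array([0.03004739, 0.0337688 , 0.0374902 , 0.04121161, 0.04493302,
       0.04865443, 0.05237584, 0.05609724, 0.05981865, 0.06354006,
       0.06726147, 0.07098288, 0.07470428]))
hl [0.6449 0.2325 0.07  ]
hr [0.6461 0.086  0.07  ]
fl [0.5336 0.2344 0.07  ]
fr [0.5363 0.0787 0.07  ]
lipL [0.5272 0.1882 0.05  ]
lipR [0.5293 0.1283 0.05  ]
lugL [0.6578 0.2113 0.03  ]
lugR [0.664  0.1204 0.03  ]
tower ymin near [(0.2, np.float64(0.1)), (0.3, None), (0.4, np.float64(0.349)), (0.5, np.float64(0.35)), (0.6, np.float64(0.35)), (0.7, np.float64(0.35))]
amber [0.78703372 0.02843474 0.10742933]
rack [0.8072496  0.15844638 0.06391428]
clear [ 0.77838535 -0.07826025  0.09644246]
```

View pics/crop.png

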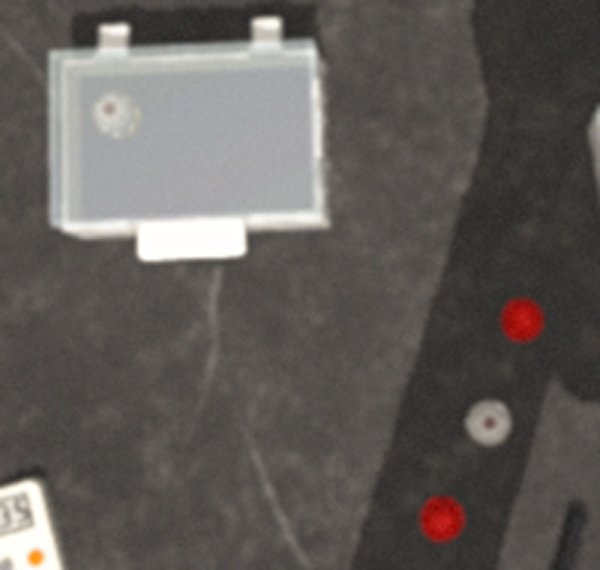

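The crop confirms it: the loose grey objective with a pink top dot is between two red look-alikes, and the left case holds the grey stored one. I'll refine the case fit and plan the first move.

```bash
cat >> h.py <<'E'
from scipy.spatial.transform import Rotation as Ro
DOWN=np.diag([1.,-1,-1])
def case(yaw,c,p): return np.array([c[0],c[1],0])+Ro.from_euler('z',yaw,degrees=True).apply(p)
def tool(yaw,tilt): # tilt deg from down toward forward
    return Ro.from_euler('z',yaw,degrees=True).as_matrix()@DOWN@Ro.from_euler('y',tilt,degrees=True).as_matrix()
def plan(R0,p0,R1,p1):
    R0=np.array(R0); s=R0.T@(np.array(p1)-np.array(p0))/.03
    r=Ro.from_matrix(R0.T@np.array(R1)).as_rotvec(degrees=True)
    print("slide",s.round(2),"rot",r.round(1)); return r
E
python3 - <<'E'
from h import *
import pickle
from scipy.optimize import minimize
d=pickle.load(open("top0.pkl","rb"))
for n in("top0","side0"):
    d=pickle.load(open(n+".pkl","rb"))
    v,u=np.mgrid[0:480,0:640];z=d["range_z"]
    P=(np.stack([(u-d["cx"])/d["fx"]*z,(v-d["cy"])/d["fy"]*z,z],-1)-np.array(d["t"]))@np.array(d["R"])
    k=(z>0)&(abs(P[...,0]-.594)<.1)&(abs(P[...,1]-.16)<.1)&(P[...,2]>.066)&(P[...,2]<.08)
    p=P[k][:,:2]*1000;print(n,cv2.minAreaRect(p.astype(np.float32)),P[k][:,2].mean())
    k=(z>0)&(abs(P[...,0]-.535)<.011)&(abs(P[...,1]-.16)<.05)&(P[...,2]>.044)&(P[...,2]<.058)
    print("lip",cv2.minAreaRect((P[k][:,:2]*1000).astype(np.float32)),P[k].mean(0))
o=robot.get_obs()
plan(o["ee_rot"],o["tool_pos"],tool(2.7,0),[.40,.15,.2])
E
```

```text
top0 ((594.8882446289062, 160.98092651367188), (100.70454406738281, 150.07493591308594), 3.0160410404205322) 0.07074749624670362
lip ((534.9531860351562, 168.2035675048828), (19.41151237487793, 80.12222290039062), 2.4403419494628906) [0.53579155 0.1589227  0.05181422]
side0 ((593.115234375, 160.90988159179688), (101.81941986083984, 154.1386260986328), 3.112689971923828) 0.07068197749708667
lip ((533.8235473632812, 159.44918823242188), (20.34646987915039, 99.78529357910156), 2.699162244796753) [0.53609957 0.15559618 0.05180961]
slide [ 14.24 -19.4   -0.25] rot [-0.1  0.  16.8]
```

```bash
R='{"rotation":[[0,0,0],[0,0,0],[0,0,0],[0,0,0],[0,0,0],[0,0,0],[0,0,0],[0,0,0],[0,0,0],[0,0,0]],"slide":[[0.71,-0.97,0],[0.71,-0.97,0],[0.71,-0.97,0],[0.71,-0.97,0],[0.71,-0.97,0],[0.71,-0.97,0],[0.71,-0.97,0],[0.71,-0.97,0],[0.71,-0.97,0],[0.71,-0.97,0]],"grip":[1,1,1,1,1,1,1,1,1,1]}' ; python3 -m pendant '{"rotation":[[0,0,0],[0,0,0],[0,0,0],[0,0,0],[0,0,0],[0,0,0],[0,0,0],[0,0,0],[0,0,0],[0,0,0]],"slide":[[0.71,-0.97,0],[0.71,-0.97,0],[0.71,-0.97,0],[0.71,-0.97,0],[0.71,-0.97,0],[0.71,-0.97,0],[0.71,-0.97,0],[0.71,-0.97,0],[0.71,-0.97,0],[0.71,-0.97,0]],"grip":[1,1,1,1,1,1,1,1,1,1]}' 20
```

```text
t: 1.35
tool_pos: [0.2956, -0.1951, 0.1919]
ee_rot: [[0.943, 0.334, -0.0], [0.334, -0.943, 0.0], [-0.0, -0.0, -1.0]]
ft_force: [-0.1, -0.5, 0.3]
opening: 0.0002
grip_force: 0.0
```

```bash
python3 -m pendant '{"rotation":[[0,0,0],[0,0,0],[0,0,0],[0,0,0],[0,0,0],[0,0,0],[0,0,0],[0,0,0],[0,0,0],[0,0,0]],"slide":[[0.71,-0.97,0],[0.71,-0.97,0],[0.71,-0.97,0],[0.71,-0.97,0],[0.71,-0.97,0],[0.71,-0.97,0],[0.71,-0.97,0],[0.71,-0.97,0],[0.71,-0.97,0],[0.71,-0.97,0]],"grip":[1,1,1,1,1,1,1,1,1,1]}' 
python3 -m pendant '{"rotation":[[0,0,8.3],[0,0,8.2],[0,9.2,0],[0,9.2,0],[0,9.2,0],[0,9.2,0],[0,9.1,0],[0,9.1,0],[0,0,0],[0,0,0]],"slide":[[0,0,0],[0,0,0],[0,0,0],[0,0,0],[0,0,0],[0,0,0],[0,0,0],[0,0,0],[0,0,0],[0,0,0]],"grip":[1,1,1,1,1,1,1,1,1,1]}'
python3 - <<'E'
from h import *
o=robot.get_obs();print(o["joint_pos"])
R=tool(3,55)
plan(o["ee_rot"],o["tool_pos"],R,case(3,(.594,.161),[-.100,0,.06]))
plan(o["ee_rot"],o["tool_pos"],R,case(3,(.594,.161),[-.100,0,.029]))
plan(R,case(3,(.594,.161),[-.100,0,.029]),R,case(3,(.594,.161),[-.063,0,.029]))
E
```

```text
t: 2.6
tool_pos: [0.3991, 0.1501, 0.1919]
ee_rot: [[0.942, 0.335, -0.0], [0.335, -0.942, -0.0], [-0.001, 0.0, -1.0]]
ft_force: [0.2, -0.5, 0.3]
opening: -0.0
grip_force: 0.0
t: 3.85
tool_pos: [0.4059, 0.1259, 0.2032]
ee_rot: [[0.66, 0.04, 0.75], [0.033, -0.999, 0.025], [0.751, 0.008, -0.661]]
ft_force: [0.2, -0.2, 0.1]
opening: 0.0001
grip_force: 0.0
[ 0.38018021 -0.3114521   2.41660625 -0.88514584  0.33620186  2.65116875]
slide [-1.61 -0.91  5.38] rot [ 0.8  6.3 -0.1]
slide [-2.38 -0.92  6.07] rot [ 0.8  6.3 -0.1]
slide [ 0.71 -0.    1.01] rot [0. 0. 0.]
```

```bash
python3 - <<'E'
from h import *
o=robot.get_obs()
T=case(3,(.594,.161),[-.064,0,.026]);dr=np.array([np.cos(np.radians(16.5)),np.sin(np.radians(16.5)),0])
R=tool(16.5,45)
S=T-.05*dr
plan(o["ee_rot"],o["tool_pos"],R,S+[0,0,.08]); plan(R,S+[0,0,.08],R,S+[0,0,.08]*0)
plan(R,o["tool_pos"],R,S+[0,0,.08]); plan(R,S,R,T)
E
```

```text
slide [-0.73 -0.51  4.06] rot [10.7 -3.6 -9.4]Traceback (most recent call last):
  File "<stdin>", line 6, in <module>
ValueError: operands could not be broadcast together with shapes (3,) (0,)
```

```bash
python3 -m pendant '{"rotation":[[2.7,-0.9,-2.4],[2.7,-0.9,-2.4],[2.7,-0.9,-2.3],[2.6,-0.9,-2.3],[0,0,0],[0,0,0],[0,0,0],[0,0,0],[0,0,0],[0,0,0]],"slide":[[-0.07,-0.05,0.4],[-0.07,-0.05,0.4],[-0.07,-0.05,0.4],[-0.07,-0.05,0.4],[0,0,0.4],[0,0,0.4],[0,0,0.4],[0,0,0.4],[0,0,0.4],[0,0,0]],"grip":[1,1,1,1,1,1,1,1,1,1]}'
python3 - <<'E'
from h import *
o=robot.get_obs();print(o["joint_pos"])
T=case(3,(.594,.161),[-.064,0,.026]);dr=np.array([np.cos(np.radians(16.5)),np.sin(np.radians(16.5)),0])
R=tool(16.5,45)
S=T-.05*dr
plan(o["ee_rot"],o["tool_pos"],R,S+np.array([0,0,.08])); plan(R,S+np.array([0,0,.08]),R,S); plan(R,S,R,T)
E
```

```text
t: 5.1
tool_pos: [0.4433, 0.1359, 0.1423]
ee_rot: [[0.722, 0.158, 0.674], [0.116, -0.987, 0.108], [0.682, -0.0, -0.731]]
ft_force: [0.6, 0.7, 0.3]
opening: -0.0002
grip_force: 0.0
[ 0.12934753 -0.15396383  2.4394843   0.19039318  0.10752807  1.36006011]
slide [ 0.14 -0.04  1.79] rot [ 5.1  2.  -5.3]
slide [-1.89  0.    1.89] rot [0. 0. 0.]
slide [ 1.18 -0.    1.18] rot [0. 0. 0.]
```

```bash
python3 - <<'E'
from h import *
o=robot.get_obs();print(o["joint_pos"])
T=case(3,(.594,.161),[-.067,0,.021]);dr=np.array([np.cos(np.radians(16.5)),np.sin(np.radians(16.5)),0])
R=tool(16.5,30)
S=T-.05*dr; U=S+np.array([0,0,.08])
plan(o["ee_rot"],o["tool_pos"],R,U);plan(R,o["tool_pos"],R,U); plan(R,U,R,S); plan(R,S,R,T)
E
```

```text
[ 0.12934753 -0.15396383  2.4394843   0.19039318  0.10752807  1.36006011]
slide [-0.05 -0.05  1.84] rot [  4.4 -13.   -6. ]
slide [0.37 0.1  1.8 ] rot [0. 0. 0.]
slide [-1.33  0.    2.31] rot [0. 0. 0.]
slide [ 1.44 -0.    0.83] rot [0. 0. 0.]
```

```bash
python3 -m pendant '{"rotation":[[1.1,-3.3,-1.5],[1.1,-3.3,-1.5],[1.1,-3.2,-1.5],[1.1,-3.2,-1.5],[0,0,0],[0,0,0],[0,0,0],[0,0,0],[0,0,0],[0,0,0]],"slide":[[0,0,0],[0,0,0],[0,0,0],[0,0,0],[0.1,0,0.4],[0.1,0,0.4],[0.1,0,0.4],[0.1,0.1,0.4],[0,0,0.2],[0,0,0]],"grip":[1,1,1,1,1,1,1,1,1,1]}'
python3 - <<'E'
from h import *
o=robot.get_obs();print(o["joint_pos"])
T=case(3,(.594,.161),[-.067,0,.021]);dr=np.array([np.cos(np.radians(16.5)),np.sin(np.radians(16.5)),0])
R=tool(16.5,30)
S=T-.05*dr; U=S+np.array([0,0,.08])
plan(o["ee_rot"],o["tool_pos"],R,U);plan(R,o["tool_pos"],R,S); plan(R,S,R,T)
E
```

```text
t: 6.35
tool_pos: [0.4778, 0.1434, 0.1001]
ee_rot: [[0.831, 0.285, 0.477], [0.248, -0.958, 0.141], [0.498, 0.001, -0.867]]
ft_force: [-0.8, -0.2, -0.1]
opening: 0.0001
grip_force: 0.0
[0.05886792 0.00851477 2.25854597 0.30906737 0.38116517 1.08154602]
slide [ 0.05  0.02 -0.01] rot [-0.   0.1  0.1]
slide [-1.28  0.02  2.3 ] rot [0. 0. 0.]
slide [ 1.44 -0.    0.83] rot [0. 0. 0.]
```

```bash
python3 -m pendant '{"rotation":[[0,0,0],[0,0,0],[0,0,0],[0,0,0],[0,0,0],[0,0,0],[0,0,0],[0,0,0],[0,0,0],[0,0,0]],"slide":[[-0.32,0,0.58],[-0.32,0,0.58],[-0.32,0,0.57],[-0.32,0,0.57],[0,0,0],[0.36,0,0.21],[0.36,0,0.21],[0.36,0,0.21],[0.36,0,0.2],[0,0,0]],"grip":[1,1,1,1,1,1,1,1,1,1]}'
python3 - <<'E'
from h import *
import pickle
o=robot.get_obs();print(o["joint_pos"],o["ft_force"])
d=grab("side");pickle.dump(d,open("s1.pkl","wb"))
cv2.imwrite("pics/s1.png",cv2.resize(d["image"][130:330,180:400],None,fx=2.7,fy=2.7))
C=(.594,.161);R=tool(16.5,30);p=o["tool_pos"]
Rc=Ro.from_euler('z',3,degrees=True).as_matrix()
print("TCP in case",(Rc.T@(np.array(p)-[*C,0])).round(4))
E
```

```text
t: 7.6
tool_pos: [0.5291, 0.1596, 0.0287]
ee_rot: [[0.827, 0.288, 0.482], [0.249, -0.958, 0.145], [0.504, -0.0, -0.864]]
ft_force: [-0.2, 0.2, -0.1]
opening: -0.0002
grip_force: 0.0
[0.09320367 0.22246538 2.27783634 0.6880201  0.15768647 0.71659745] [-0.20976246  0.17183767 -0.09384555]
TCP in case [-0.0649  0.002   0.0287]
```

View pics/s1.png

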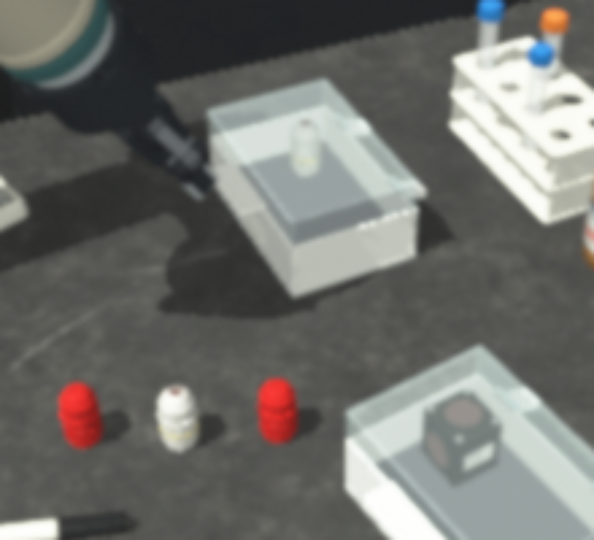

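The crop shows the fingertips under the lip in front of the left case, at about (200,185), with the lid still shut and everything else undisturbed. Next I'll work out the lifting arc.

```bash
cat > arc.py <<'E'
from h import *
import sys
C=(.594,.161)
def pose(th,yaw):
    ph=min(30,max(0,90-th)); t=np.radians(th);f=np.radians(ph)
    E=np.array([50,46])+np.array([-118*np.cos(t)+1*np.sin(t),118*np.sin(t)+1*np.cos(t)])
    s=12/np.cos(np.radians(90-ph-th)) if th<90 else 12
    c=E+s*np.array([np.sin(f),-np.cos(f)])-11*np.array([np.cos(f),np.sin(f)])
    return tool(yaw,ph),case(3,C,[c[0]/1000,.002,c[1]/1000])
o=robot.get_obs();R,p=np.array(o["ee_rot"]),np.array(o["tool_pos"])
a,b,n=map(float,sys.argv[1:4]);y0,y1=map(float,sys.argv[4:6]);n=int(n)
for i in range(1,n+1):
    R1,p1=pose(a+(b-a)*i/n,y0+(y1-y0)*i/n);plan(R,p,R1,p1);R,p=R1,p1
print(o["joint_pos"].round(2) if hasattr(o["joint_pos"],"round") else o["joint_pos"],p)
E
python3 arc.py 5 55 10 16.5 6
```

```text
slide [ 0.29  0.   -0.51] rot [-0.7 -0.1  1.1]
slide [ 0.23  0.01 -0.31] rot [-0.5  0.   0.9]
slide [ 0.25  0.02 -0.27] rot [-0.5 -0.   0.9]
slide [ 0.27  0.02 -0.24] rot [-0.5  0.   0.9]
slide [ 0.29  0.02 -0.21] rot [-0.5  0.   0.9]
slide [ 0.3   0.03 -0.18] rot [-0.5  0.   0.9]
slide [ 0.32  0.03 -0.15] rot [-0.5 -0.   0.9]
slide [ 0.33  0.02 -0.11] rot [-0.5  0.   0.9]
slide [ 0.33  0.02 -0.08] rot [-0.5 -0.   0.9]
slide [ 0.34  0.02 -0.05] rot [-0.5  0.   0.9]
[0.09 0.22 2.28 0.69 0.16 0.72] [0.57355701 0.16193137 0.12730152]
```

```bash
python3 -m pendant '{"rotation":[[-0.7,0,1.1],[-0.5,0,0.9],[-0.5,0,0.9],[-0.5,0,0.9],[-0.5,0,0.9],[-0.5,0,0.9],[-0.5,0,0.9],[-0.5,0,0.9],[-0.5,0,0.9],[-0.5,0,0.9]],"slide":[[0.29,0,-0.51],[0.23,0,-0.31],[0.25,0.02,-0.27],[0.27,0.02,-0.24],[0.29,0.02,-0.21],[0.3,0.03,-0.18],[0.32,0.03,-0.15],[0.33,0.02,-0.11],[0.33,0.02,-0.08],[0.34,0.02,-0.05]],"grip":[1,1,1,1,1,1,1,1,1,1]}'
python3 arc.py 55 105 10 6 6
python3 - <<'E'
from h import *
d=grab("side")
cv2.imwrite("pics/s2.png",cv2.resize(d["image"][80:280,180:400],None,fx=2.7,fy=2.7))
E
```

```text
t: 8.9
tool_pos: [0.5718, 0.1617, 0.1254]
ee_rot: [[0.861, 0.108, 0.497], [0.091, -0.994, 0.057], [0.5, -0.004, -0.866]]
ft_force: [-1.1, -0.1, 0.5]
opening: -0.0001
grip_force: 0.0
slide [ 0.43  0.01 -0.04] rot [-0.3 -0.   0.1]
slide [ 0.31  0.01 -0.02] rot [ 0. -5. -0.]
slide [ 0.31  0.01 -0.02] rot [-0. -5. -0.]
slide [ 0.31  0.01 -0.02] rot [ 0. -5. -0.]
slide [ 0.31  0.02 -0.02] rot [-0. -5.  0.]
slide [ 0.31  0.02 -0.02] rot [ 0. -5. -0.]
slide [ 0.31  0.02 -0.02] rot [-0. -5.  0.]
slide [0.34 0.02 0.02] rot [0. 0. 0.]
slide [0.34 0.02 0.05] rot [0. 0. 0.]
slide [0.33 0.02 0.08] rot [0. 0. 0.]
[ 0.18  0.12  2.05 -0.08  0.45  1.71] [0.66430527 0.16668729 0.14772043]
```

View pics/s2.png

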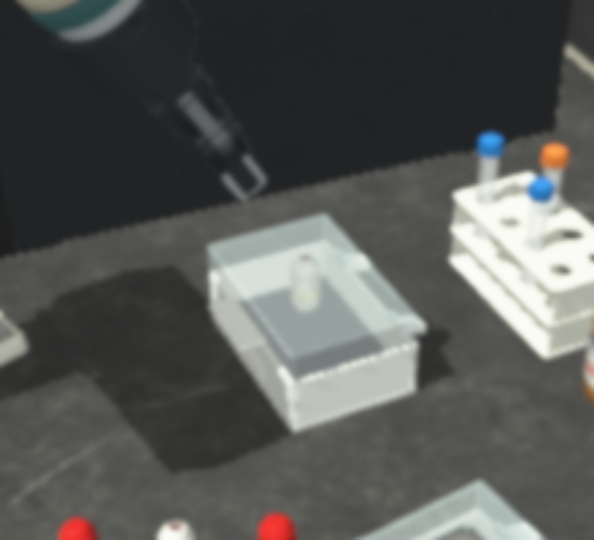

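The lid is still shut: the fingers slipped past the lip and now hang above the case at (240,185). The lip is 60 mm wide and the gripper opens to 85 mm, so I'll straddle it and grip its sides instead.

```bash
python3 - <<'E'
from h import *
C=(.594,.161);o=robot.get_obs();R0=o["ee_rot"];p0=o["tool_pos"];R=tool(3,22)
A=case(3,C,[-.105,0,.110]);B=case(3,C,[-.082,0,.036]);T=case(3,C,[-.062,0,.036])
plan(R0,p0,R,A);plan(R,A,R,B);plan(R,B,R,T)
E
```

```text
slide [-2.74 -0.08 -0.94] rot [-1.6 -8.2  2.7]
slide [-0.21  0.    2.57] rot [0. 0. 0.]
slide [0.62 0.   0.25] rot [0. 0. 0.]
```

```bash
python3 -m pendant '{"rotation":[[0,0,0],[0,0,0],[0,0,0],[0,0,0],[-0.8,-4.1,1.3],[-0.8,-4.1,1.4],[0,0,0],[0,0,0],[0,0,0],[0,0,0]],"slide":[[-0.68,-0.02,-0.24],[-0.68,-0.02,-0.24],[-0.69,-0.02,-0.23],[-0.69,-0.02,-0.23],[0,0,0],[0,0,0],[-0.05,0,0.45],[-0.05,0,0.45],[-0.05,0,0.45],[0,0,0]],"grip":[1,-1,-1,-1,-1,-1,-1,-1,-1,-1]}'
python3 - <<'E'
from h import *
C=(.594,.161);o=robot.get_obs();R0=o["ee_rot"];p0=o["tool_pos"];R=tool(3,22);print(o["joint_pos"])
B=case(3,C,[-.082,0,.036]);T=case(3,C,[-.062,0,.036])
plan(R0,p0,R,B);plan(R,B,R,T)
E
```

```text
t: 10.2
tool_pos: [0.4969, 0.1554, 0.0679]
ee_rot: [[0.928, 0.054, 0.369], [0.051, -0.999, 0.019], [0.369, 0.001, -0.929]]
ft_force: [-0.2, 0.7, 0.2]
opening: 0.0853
grip_force: 0.0
[ 0.21681793  0.14059909  2.12955397 -0.12694445  0.5012345   1.83310134]
slide [ 0.08 -0.02  1.18] rot [0.  0.3 0.1]
slide [0.62 0.   0.25] rot [0. 0. 0.]
```

```bash
python3 -m pendant '{"rotation":[[0,0,0],[0,0,0],[0,0,0],[0,0,0],[0,0,0],[0,0,0],[0,0,0],[0,0,0],[0,0,0],[0,0,0]],"slide":[[0.03,-0.01,0.4],[0.03,-0.01,0.4],[0.02,0,0.38],[0.21,0,0.08],[0.21,0,0.08],[0.2,0,0.09],[0,0,0],[0,0,0],[0,0,0],[0,0,0]],"grip":[-1,-1,-1,-1,-1,-1,1,1,1,1]}' 20
python3 - <<'E'
from h import *
C=(.594,.161);o=robot.get_obs()
Rc=Ro.from_euler('z',3,degrees=True).as_matrix();print(Rc.T@(np.array(o["tool_pos"])-[*C,0]),o["joint_pos"])
d=grab("side")
cv2.imwrite("pics/s3.png",cv2.resize(d["image"][80:280,180:400],None,fx=2.7,fy=2.7))
E
```

```text
t: 11.45
tool_pos: [0.5336, 0.1586, 0.0371]
ee_rot: [[0.927, 0.055, 0.371], [0.051, -0.999, 0.02], [0.372, 0.0, -0.928]]
ft_force: [0.4, 0.1, -1.5]
opening: 0.0123
grip_force: 0.0
[-0.06045791  0.00071724  0.03708044] [ 0.20454402  0.2357615   2.10833349 -0.13621422  0.4237588   1.83432291]
```

View pics/s3.png

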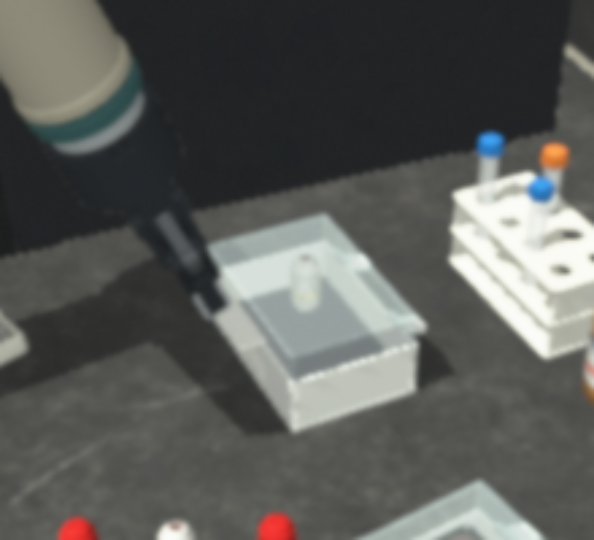

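```bash
python3 - <<'E'
from h import *
import pickle
o=robot.get_obs();print(o["opening"],o["ft_force"],o["grip_force"])
d=grab("top");s=grab("side")
a=cv2.resize(d["image"][180:300,165:295],(520,480),interpolation=cv2.INTER_CUBIC)
b=cv2.resize(s["image"][150:220,230:300],(280,280),interpolation=cv2.INTER_CUBIC)
c=np.zeros((480,800,3),np.uint8);c[:,:520]=a;c[:280,520:]=b
cv2.imwrite("pics/s4.png",c)
C=(.594,.161)
for n,x in(("side",s),("top",d)):
  print(n,"tcp",pix(x,o["tool_pos"]),"lipedges",pix(x,case(3,C,[-.068,.03,.051])),pix(x,case(3,C,[-.068,-.03,.051])))
E
```

```text
0.004792341238921735 [1.22986304 0.20535134 0.21055852] 0.0
side tcp (np.float64(266.79008005546905), np.float64(204.39361090617967)) lipedges (np.float64(257.09371938911494), np.float64(191.81715091915652)) (np.float64(269.03481626458756), np.float64(208.66652029341577))
top tcp (np.float64(229.71058052994232), np.float64(261.03784243596203)) lipedges (np.float64(211.27182217640808), np.float64(265.50989352964075)) (np.float64(246.38163248168647), np.float64(263.90958184830936))
```

View pics/s4.png

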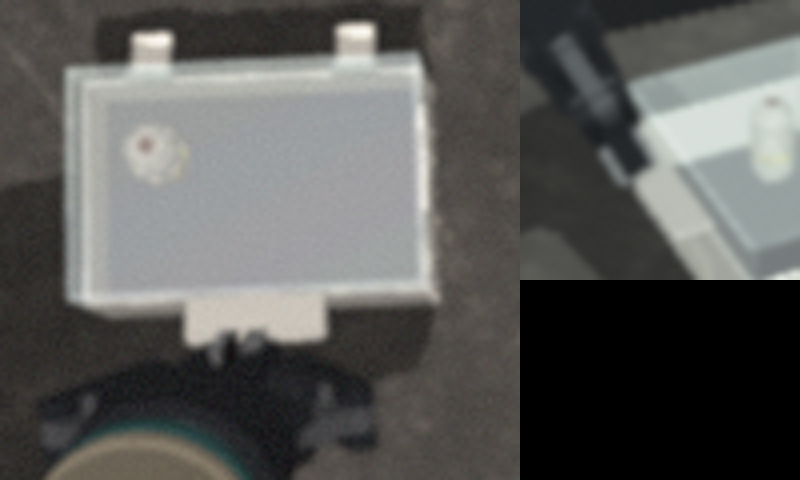

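```bash
python3 - <<'E'
from h import *
from scipy.optimize import least_squares
o=robot.get_obs();print(o["opening"],o["ft_force"],o["tool_pos"])
d=grab("top");s=grab("side")
f=lambda X:np.r_[np.array(pix(d,X))-[224,267],np.array(pix(s,X))-[258,195]]
r=least_squares(f,[.53,.16,.04]);print(r.x,r.fun)
v,u=np.mgrid[0:480,0:640]
C=(.594,.161);Rc=Ro.from_euler('z',3,degrees=True).as_matrix()
for n,x in(("side",s),("top",d)):
    z=x["range_z"];P=(np.stack([(u-x["cx"])/x["fx"]*z,(v-x["cy"])/x["fy"]*z,z],-1)-np.array(x["t"]))@np.array(x["R"])
    Q=(P-[*C,0])@Rc*1000
    k=(z>0)&(abs(Q[...,0]+65)<40)&(abs(Q[...,1])<35)&(Q[...,2]>5)&(Q[...,2]<110)
    dark=k&(x["image"].max(2)<90)
    q=Q[dark];q=q[np.argsort(q[:,2])][:200:8]
    print(n,"dark lowest",q.round(0).tolist()[:20])
    li=k&(x["image"].min(2)>150)&(Q[...,0]<-48);print("light",li.sum(),Q[li].min(0).round(1),Q[li].max(0).round(1),Q[li].mean(0).round(1))
    cv2.imwrite(f"pics/{n}5.png",x["image"])
E
```

```text
0.0002788945596261952 [-0.10361433  0.53499404 -0.07422113] [0.5337461  0.15856313 0.03711023]
[0.52035738 0.16403411 0.06070011] [-0.16697228  0.5866109   0.6969646  -0.08054816]
side dark lowest [[-74.0, -10.0, 81.0], [-80.0, -11.0, 84.0], [-77.0, -14.0, 88.0], [-87.0, -14.0, 91.0], [-82.0, -12.0, 93.0], [-89.0, -14.0, 96.0], [-86.0, -12.0, 99.0], [-88.0, -14.0, 100.0], [-84.0, -12.0, 102.0], [-104.0, -5.0, 109.0]]
light 380 [-73.2 -35.    6.3] [-48.1  34.5  96.9] [-55.5  -6.3  48.8]
top dark lowest [[-79.0, -12.0, 85.0], [-74.0, -7.0, 90.0], [-71.0, 0.0, 95.0], [-73.0, -0.0, 99.0], [-78.0, -12.0, 104.0], [-77.0, 2.0, 110.0]]
light 430 [-67.9 -34.8  28.8] [-48.   34.9  83.8] [-56.   -0.1  54.4]
```

```bash
python3 - <<'E'
from h import *
C=(.594,.161);Rc=Ro.from_euler('z',3,degrees=True).as_matrix()
import pickle
v,u=np.mgrid[0:480,0:640]
def Qf(x):
    z=x["range_z"];P=(np.stack([(u-x["cx"])/x["fx"]*z,(v-x["cy"])/x["fy"]*z,z],-1)-np.array(x["t"]))@np.array(x["R"])
    return (P-[*C,0])@Rc*1000
for n,x in(("top now",grab("top")),("top0",pickle.load(open("top0.pkl","rb")))):
    Q=Qf(x);q=Q[(abs(Q[...,0])<45)&(abs(Q[...,1])<68)&(Q[...,2]>55)&(Q[...,2]<120)]
    A=np.c_[q[:,:2],np.ones(len(q))];print(n,len(q),np.linalg.lstsq(A,q[:,2],rcond=None)[0])
    q=Q[(Q[...,0]<-54)&(Q[...,0]>-66)&(abs(Q[...,1])<29)&(abs(Q[...,1])>14)&(Q[...,2]>30)&(Q[...,2]<80)]
    A=np.c_[q[:,:2],np.ones(len(q))];print(" lip",len(q),np.lstsq if 0 else np.linalg.lstsq(A,q[:,2],rcond=None)[0],q[:,2].mean())
E
```

```text
top now 4208 [-1.17387712e-04 -3.59316592e-04  7.07515831e+01]
 lip 127 [ 5.51480406e-02 -1.00962032e-02  5.51411084e+01] 51.82754635142109
top0 4213 [ 1.57322349e-04 -6.38249616e-04  7.07635400e+01]
 lip 126 [ 8.10507134e-02 -3.24254490e-03  5.67564913e+01] 51.89583534424779
```

```bash
cat > lid.py <<'E'
from h import *
C=(.594,.161);Rc=Ro.from_euler('z',3,degrees=True).as_matrix()
v,u=np.mgrid[0:480,0:640]
def Qf(x):
    z=x["range_z"];P=(np.stack([(u-x["cx"])/x["fx"]*z,(v-x["cy"])/x["fy"]*z,z],-1)-np.array(x["t"]))@np.array(x["R"])
    return (P-[*C,0])@Rc*1000
if __name__=="__main__":
    o=robot.get_obs();print("tcp case mm",(Rc.T@(np.array(o["tool_pos"])-[*C,0])*1000).round(1),"F",np.round(o["ft_force"],1),"j",np.round(o["joint_pos"],2))
    x=grab("top");Q=Qf(x)
    k=(abs(Q[...,0])<48)&(abs(Q[...,1])<68)&(abs(Q[...,1])>22)&(Q[...,2]>10)&(Q[...,2]<190)
    q=Q[k];print(len(q),"lid z by x",[(b,round(float(np.median(q[abs(q[:,0]-b)<6][:,2])),1)) for b in(-40,-20,0,20,40) if (abs(q[:,0]-b)<6).any()])
E
python3 -m pendant '{"rotation":[[0,0,0],[0,0,0],[0,0,0],[0,0,0],[0,0,0],[0,0,0],[0,0,0],[0,0,0],[0,0,0],[0,0,0]],"slide":[[0.06,0,0.02],[0.06,0,0.02],[0.09,0,-0.23],[0.09,0,-0.23],[0,0,0],[0,0,0],[0,0,0],[0,0,0],[0,0,0],[0,0,0]],"grip":[1,1,1,1,1,1,1,1,1,1]}'
python3 lid.py
```

```text
t: 13.0
tool_pos: [0.5375, 0.1587, 0.052]
ee_rot: [[0.927, 0.054, 0.371], [0.051, -0.999, 0.02], [0.372, 0.0, -0.928]]
ft_force: [-0.7, -0.1, 0.7]
opening: -0.0002
grip_force: 0.0
tcp case mm [-56.6   0.7  52. ] F [-0.7 -0.1  0.7] j [ 0.2   0.22  2.08 -0.12  0.47  1.82]
3038 lid z by x [(-40, 70.6), (-20, 70.6), (0, 70.7), (20, 70.9), (40, 71.0)]
```

```bash
python3 -m pendant '{"rotation":[[0,0,0],[0,0,0],[0,0,0],[0,0,0],[0,0,0],[0,0,0],[0,0,0],[0,0,0],[0,0,0],[0,0,0]],"slide":[[-0.6,0,-0.3],[-0.6,0,-0.3],[-0.6,0,-0.3],[-0.6,0,-0.3],[0,0,0],[0,0,0],[0,0,0],[0,0,0],[0,0,0],[0,0,0]],"grip":[1,1,1,1,1,1,1,1,1,1]}'
python3 - <<'E'
from h import *
o=robot.get_obs();p=np.array(o["tool_pos"]);z=np.array(o["ee_rot"])[:,2]
L=[]
for n in("top","side"):
    x=grab(n);u,v=map(int,pix(x,p));im=x["image"][v-35:v+35,u-25:u+25]
    im=cv2.resize(im,None,fx=8,fy=8,interpolation=cv2.INTER_CUBIC)
    for k,c in((0,(0,255,0)),(.01,(0,255,255)),(.02,(0,128,255)),(.03,(0,0,255))):
        a,b=pix(x,p-k*z);cv2.circle(im,(int((a-u+25+.5)*8),int((b-v+35+.5)*8)),4,c,-1)
    L.append(im)
cv2.imwrite("pics/tip.png",np.hstack(L))
E
```

```text
t: 14.3
tool_pos: [0.4575, 0.1543, 0.0586]
ee_rot: [[0.927, 0.054, 0.371], [0.051, -0.999, 0.02], [0.372, 0.0, -0.928]]
ft_force: [-0.8, -0.5, 0.3]
opening: -0.0004
grip_force: 0.0
```

View pics/tip.png

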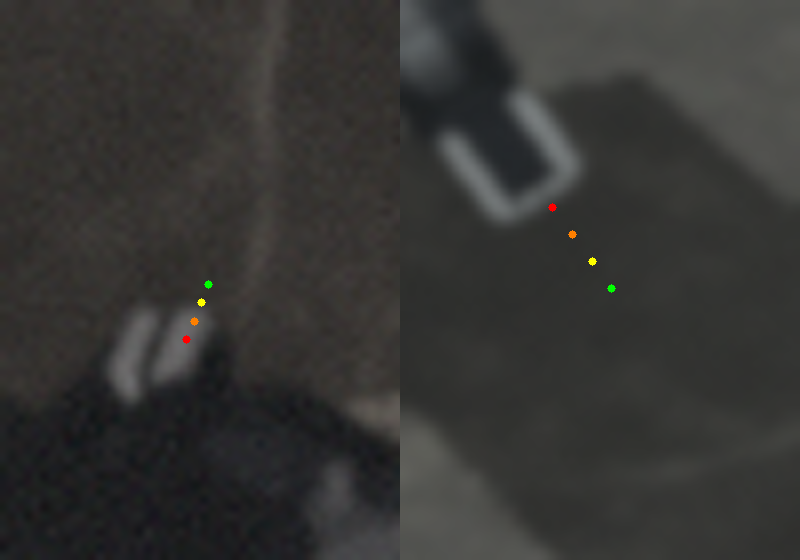

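```bash
cat > tri.py <<'E'
from h import *
from scipy.optimize import least_squares
def tri(d,s,a,b):
    f=lambda X:np.r_[np.array(pix(d,X))-a,np.array(pix(s,X))-b]
    r=least_squares(f,[.5,.1,.05]);return r.x,r.fun
E
python3 - <<'E'
from tri import *
o=robot.get_obs();p=np.array(o["tool_pos"]);R=np.array(o["ee_rot"])
d=grab("top");s=grab("side")
ut,vt=map(int,pix(d,p));us,vs=map(int,pix(s,p))
T=lambda x,y:(ut-25+x/8-.5,vt-35+y/8-.5); S=lambda x,y:(us-25+(x-400)/8-.5,vs-35+y/8-.5)
for nm,a,b in(("tip c",T(168,308),S(545,190)),("right finger tip",T(192,308),S(540,195))):
    X,e=tri(d,s,np.array(a),np.array(b));print(nm,X.round(4),e.round(1),"diff",(X-p).round(4),"tool",(R.T@(X-p)).round(4))
# depth of pads
v,u=np.mgrid[0:480,0:640]
for n,x in(("top",d),("side",s)):
    z=x["range_z"];P=(np.stack([(u-x["cx"])/x["fx"]*z,(v-x["cy"])/x["fy"]*z,z],-1)-np.array(x["t"]))@np.array(x["R"])
    k=(z>0)&(np.linalg.norm(P-p,axis=-1)<.06)&(P[...,2]>.02)
    q=(P[k]-p)@R;q=q[np.argsort(-q[:,2])];print(n,len(q),(q[:6]*1000).round(1).tolist(),np.percentile(q[:60]*1000,[5,50,95],axis=0).round(1).tolist())
E
```

```text
tip c [0.4499 0.158  0.0878] [-0.4  1.8  2.1 -0.2] diff [-0.0075  0.0037  0.0292] tool [ 0.0041 -0.004  -0.0298]
right finger tip [0.4489 0.1529 0.0904] [-0.6  2.4  2.8 -0.2] diff [-0.0085 -0.0014  0.0317] tool [ 0.0038  0.001  -0.0326]
top 60 [[11.1, 0.5, -44.6], [11.5, -2.6, -45.1], [11.1, 5.3, -45.2], [7.5, 11.4, -45.5], [11.8, -4.0, -45.7], [7.7, 8.3, -45.7]] [[4.2, -10.3, -58.3], [9.4, 4.2, -52.3], [12.3, 13.7, -45.5]]
side 76 [[6.0, 5.1, -38.8], [-6.9, 7.0, -40.1], [-4.4, 6.9, -40.7], [-8.4, 6.6, -41.1], [0.6, 5.7, -41.1], [-0.3, 8.2, -41.2]] [[-10.2, 5.7, -53.7], [-0.4, 9.0, -49.3], [9.3, 15.1, -41.1]]
```

```bash
python3 - <<'E'
from tri import *
o=robot.get_obs();p=np.array(o["tool_pos"]);R=np.array(o["ee_rot"])
d=grab("top");s=grab("side");us,vs=map(int,pix(s,p));ut,vt=map(int,pix(d,p))
def cs(q): a,b=pix(s,p+R@np.array(q)/1000);return round(400+(a-us+25+.5)*8),round((b-vs+35+.5)*8)
def ct(q): a,b=pix(d,p+R@np.array(q)/1000);return round((a-ut+25+.5)*8),round((b-vt+35+.5)*8)
for z in(-20,-25,-30,-35,-40):print(z,"side",[cs((x,y,z)) for x in(-11,11) for y in (0,9)],"top",[ct((x,y,z)) for x in(-11,11) for y in (-9,9)])
E
```

```text
-20 side [(532, 261), (545, 282), (612, 209), (625, 230)] top [(155, 374), (242, 370), (145, 274), (233, 269)]
-25 side [(522, 247), (535, 268), (602, 195), (616, 216)] top [(151, 383), (239, 379), (141, 283), (230, 278)]
-30 side [(512, 233), (525, 255), (592, 181), (606, 202)] top [(146, 393), (235, 389), (137, 292), (226, 287)]
-35 side [(501, 219), (514, 241), (582, 167), (596, 188)] top [(142, 403), (232, 398), (132, 301), (222, 297)]
-40 side [(491, 205), (504, 227), (572, 153), (586, 174)] top [(138, 413), (228, 408), (128, 310), (218, 306)]
```

The tip pictures show the real finger ends (side crop about (540,195)) well behind the reported TCP (610,288). The depth data agrees, at about 39 mm along the tool axis, so both earlier tries passed above the lip. I'll correct for this and hook again.

```bash
cat >> h.py <<'E'
OFF=.039
def tcp(R,tip): return np.array(tip)+OFF*np.array(R)[:,2]
E
sed -i 's/return tool(yaw,ph),case(3,C,\(.*\))$/Rt=tool(yaw,ph);return Rt,tcp(Rt,case(3,C,\1))/' arc.py
python3 - <<'E'
from h import *
C=(.594,.161);o=robot.get_obs();R0=o["ee_rot"];p0=o["tool_pos"];R=tool(5,30)
A=tcp(R,case(3,C,[-.115,0,.070]));S=tcp(R,case(3,C,[-.115,0,.020]));T=tcp(R,case(3,C,[-.067,0,.020]))
plan(R0,p0,R,A);plan(R,A,R,S);plan(R,S,R,T);print(T)
E
```

```text
slide [ 1.   -0.    1.21] rot [ 0.8  8.2 -1.7]
slide [-0.83  0.    1.44] rot [0. 0. 0.]
slide [1.38 0.06 0.8 ] rot [0. 0. 0.]
[ 0.54651762  0.15919303 -0.01377499]
```

```bash
python3 -m pendant '{"rotation":[[0,0,0],[0,0,0],[0,0,0],[0.4,4.1,-0.8],[0.4,4.1,-0.9],[0,0,0],[0,0,0],[0,0,0],[0,0,0],[0,0,0]],"slide":[[0.33,0,0.4],[0.33,0,0.4],[0.34,0,0.41],[0,0,0],[0,0,0],[-0.21,0,0.36],[-0.21,0,0.36],[-0.21,0,0.36],[-0.2,0,0.36],[0,0,0]],"grip":[1,1,1,1,1,1,1,1,1,1]}'
python3 - <<'E'
from h import *
C=(.594,.161);o=robot.get_obs();R0=o["ee_rot"];p0=o["tool_pos"];R=tool(5,30)
T=tcp(R,case(3,C,[-.067,0,.020]));plan(R0,p0,R,T);print(o["joint_pos"])
E
```

```text
t: 15.85
tool_pos: [0.501, 0.161, 0.001]
ee_rot: [[0.873, 0.079, 0.481], [0.074, -0.997, 0.029], [0.481, 0.01, -0.876]]
ft_force: [-0.3, -0.1, 0.3]
opening: 0.0005
grip_force: 0.0
slide [1.08 0.18 1.16] rot [ 0.7  1.2 -0.1]
[ 0.24754635  0.26390676  2.32422869 -0.99316788  0.10681632  2.70418555]
```

```bash
sed -i 's/min(30/min(22/; s/s=12\/np/s=10\/np/; s/else 12/else 10/' arc.py
python3 -m pendant '{"rotation":[[-0.3,-3.5,0],[-0.2,-3.5,0],[0,0,0],[0,0,0],[0,0,0],[0,0,0],[0,0,0],[0,0,0],[0,0,0],[0,0,0]],"slide":[[-0.1,0,-0.1],[0,0,0],[0,0,0],[0,0,0],[0,0,0],[0,0,0],[0,0,0],[0,0,0],[0,0,0],[0,0,0]],"grip":[1,1,1,1,1,1,1,1,1,1]}'
python3 - <<'E'
from h import *
C=(.594,.161);o=robot.get_obs();R0=o["ee_rot"];p0=o["tool_pos"];R=tool(6,22)
T=tcp(R,case(3,C,[-.068,0,.018]));S=tcp(R,case(3,C,[-.09,0,.018]));plan(R0,p0,R,S);plan(R,S,R,T);print(o["joint_pos"],T)
E
```

```text
t: 17.1
tool_pos: [0.5017, 0.1539, 0.0031]
ee_rot: [[0.906, 0.07, 0.418], [0.077, -0.997, 0.001], [0.417, 0.032, -0.908]]
ft_force: [-0.2, -0.2, 0.7]
opening: -0.0
grip_force: 0.0
slide [ 0.23 -0.11  0.88] rot [ 2.4 -2.6 -1.1]
slide [0.68 0.04 0.27] rot [0. 0. 0.]
[ 0.2420439   0.25837118  2.25366852 -0.45001238  0.23120434  2.15402874] [ 0.54062282  0.15896828 -0.01816017]
```

```bash
python3 -m pendant '{"rotation":[[1.2,-1.3,-0.5],[1.2,-1.3,-0.6],[0,0,0],[0,0,0],[0,0,0],[0,0,0],[0,0,0],[0,0,0],[0,0,0],[0,0,0]],"slide":[[0,0,0],[0,0,0],[0.08,-0.04,0.3],[0.08,-0.04,0.3],[0.07,-0.03,0.28],[0.22,0.02,0.09],[0.22,0.02,0.09],[0.22,0,0.09],[0,0,0],[0,0,0]],"grip":[1,1,1,1,1,1,1,1,1,1]}'
python3 lid.py; python3 arc.py 2 32 10 6 7
```

```text
t: 18.35
tool_pos: [0.5389, 0.1599, -0.0187]
ee_rot: [[0.922, 0.104, 0.373], [0.097, -0.995, 0.038], [0.375, 0.001, -0.927]]
ft_force: [-0.3, 0.1, -0.8]
opening: 0.0
grip_force: 0.0
tcp case mm [-55.    1.8 -18.7] F [-0.3  0.1 -0.8] j [ 0.19  0.34  2.17 -0.13  0.25  1.77]
3038 lid z by x [(-40, 70.8), (-20, 70.8), (0, 70.5), (20, 70.7), (40, 70.8)]
slide [ 0.2  -0.03 -0.47] rot [ 0.1 -0.  -0.1]
slide [ 0.1  -0.   -0.25] rot [ 0.   0.  -0.1]
slide [ 0.11  0.   -0.23] rot [ 0.   0.  -0.1]
slide [ 0.12  0.   -0.21] rot [ 0.   0.  -0.1]
slide [ 0.13  0.   -0.2 ] rot [ 0.  -0.  -0.1]
slide [ 0.13  0.   -0.19] rot [ 0.   0.  -0.1]
slide [ 0.14  0.   -0.17] rot [ 0.   0.  -0.1]
slide [ 0.15  0.   -0.16] rot [ 0.  -0.  -0.1]
slide [ 0.16  0.01 -0.15] rot [ 0.  -0.  -0.1]
slide [ 0.16  0.01 -0.14] rot [ 0.   0.  -0.1]
[ 0.19  0.34  2.17 -0.13  0.25  1.77] [0.55336322 0.16189358 0.05763706]
```

```bash
python3 -m pendant '{"rotation":[[0,0,0],[0,0,0],[0,0,0],[0,0,0],[0,0,0],[0,0,0],[0,0,0],[0,0,0],[0,0,0],[0,0,0]],"slide":[[0.2,-0.03,-0.47],[0.1,0,-0.25],[0.11,0,-0.23],[0.12,0,-0.21],[0.13,0,-0.2],[0.13,0,-0.19],[0.14,0,-0.17],[0.15,0,-0.16],[0.16,0,-0.15],[0.16,0,-0.14]],"grip":[1,1,1,1,1,1,1,1,1,1]}'
python3 lid.py; python3 arc.py 32 72 10 6 7
python3 - <<'E'
from h import *
d=grab("side");cv2.imwrite("pics/s6.png",cv2.resize(d["image"][80:280,180:400],None,fx=2.7,fy=2.7))
E
```

```text
t: 19.65
tool_pos: [0.5536, 0.1624, 0.0576]
ee_rot: [[0.922, 0.104, 0.373], [0.097, -0.995, 0.038], [0.375, 0.001, -0.927]]
ft_force: [-1.0, -0.2, -1.0]
opening: -0.0002
grip_force: 0.3
tcp case mm [-40.3   3.5  57.6] F [-1.  -0.2 -1. ] j [ 0.19  0.23  2.05 -0.07  0.48  1.71]
3121 lid z by x [(-40, 13.7), (-20, 116.9), (0, 107.0), (20, 94.5), (40, 82.1)]
slide [ 0.17  0.03 -0.16] rot [ 0.1 -0.2 -0.1]
slide [ 0.24  0.01 -0.15] rot [ 0.   0.  -0.1]
slide [ 0.25  0.01 -0.13] rot [ 0.   0.  -0.1]
slide [ 0.26  0.01 -0.11] rot [ 0.   0.  -0.1]
slide [ 0.26  0.01 -0.09] rot [ 0.  -0.  -0.1]
slide [ 0.27  0.01 -0.07] rot [ 0.   0.  -0.1]
slide [ 0.27  0.01 -0.05] rot [ 0.   0.  -0.1]
slide [ 0.27  0.01 -0.03] rot [ 0.  -0.  -0.1]
slide [ 0.27  0.02 -0.01] rot [ 0.  -0.  -0.1]
slide [ 0.16  0.01 -0.02] rot [ 0.  -4.  -0.1]
[ 0.19  0.23  2.05 -0.07  0.48  1.71] [0.61296301 0.16483839 0.10853273]
```

View pics/s6.png

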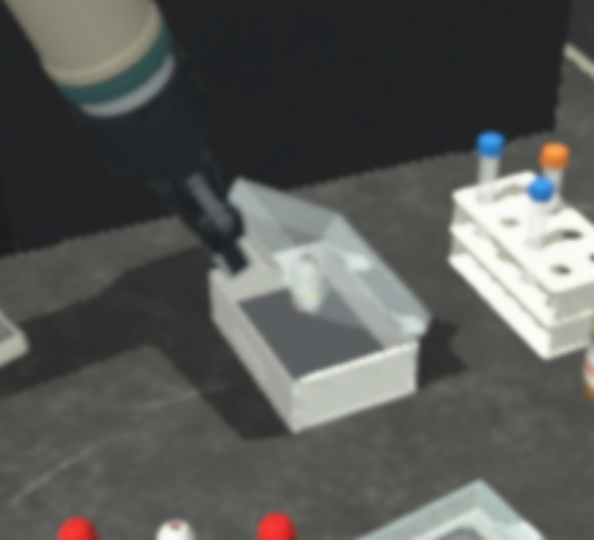

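The lid is lifting, at about 31°, with the fingertips under the lip at (235,262). I'll continue along the arc.

```bash
python3 -m pendant '{"rotation":[[0,0,0],[0,0,0],[0,0,0],[0,0,0],[0,0,0],[0,0,0],[0,0,0],[0,0,0],[0,0,0],[0,-4,0]],"slide":[[0.17,0,-0.16],[0.24,0.01,-0.15],[0.25,0.01,-0.13],[0.26,0.01,-0.11],[0.26,0.01,-0.09],[0.27,0.01,-0.07],[0.27,0.01,-0.05],[0.27,0.01,-0.03],[0.27,0.01,-0.01],[0.16,0.01,-0.02]],"grip":[1,1,1,1,1,1,1,1,1,1]}'
python3 lid.py; python3 arc.py 72 108 10 7 7
```

```text
t: 21.0
tool_pos: [0.6098, 0.1657, 0.1067]
ee_rot: [[0.947, 0.105, 0.304], [0.1, -0.995, 0.031], [0.306, 0.001, -0.952]]
ft_force: [1.4, -0.0, -0.8]
opening: -0.0001
grip_force: 0.1
tcp case mm [ 16.1   3.8 106.7] F [ 1.4 -0.  -0.8] j [ 0.17  0.26  1.8  -0.03  0.76  1.65]
1870 lid z by x [(-40, 12.8), (-20, 12.8), (0, 12.7), (20, 141.3), (40, 146.3)]
slide [ 0.06  0.05 -0.02] rot [ 0.3 -3.8 -1. ]
slide [ 0.14  0.02 -0.02] rot [-0.  -3.6 -0. ]
slide [ 0.14  0.02 -0.02] rot [ 0.  -3.6 -0. ]
slide [ 0.14  0.02 -0.02] rot [ 0.  -3.6  0. ]
slide [ 0.14  0.02 -0.02] rot [ 0.  -3.6 -0. ]
slide [0.25 0.02 0.01] rot [0. 0. 0.]
slide [0.25 0.02 0.03] rot [0. 0. 0.]
slide [0.24 0.02 0.04] rot [0. 0. 0.]
slide [0.24 0.02 0.06] rot [0. 0. 0.]
slide [0.24 0.02 0.07] rot [0. 0. 0.]
[ 0.17  0.27  1.79 -0.03  0.76  1.65] [0.67020567 0.16699651 0.10891565]
```

```bash
python3 -m pendant '{"rotation":[[0,-3.6,0],[0,-3.6,0],[0,-3.6,0],[0,-3.6,0],[0,-3.6,0],[0,0,0],[0,0,0],[0,0,0],[0,0,0],[0,0,0]],"slide":[[0.12,0.02,-0.02],[0.14,0.02,-0.02],[0.14,0.02,-0.02],[0.14,0.02,-0.02],[0.14,0.02,-0.02],[0.25,0.02,0.01],[0.25,0.02,0.03],[0.24,0.02,0.04],[0.24,0.02,0.06],[0.1,0,0]],"grip":[1,1,1,1,1,1,1,1,1,1]}'
python3 lid.py
python3 - <<'E'
from lid import *
x=grab("side");Q=Qf(x)
k=(abs(Q[...,1])<75)&(Q[...,0]>52)&(Q[...,0]<120)&(Q[...,2]>75)&(Q[...,2]<170)
q=Q[k];print(len(q));[print(b,np.percentile(q[abs(q[:,2]-b)<6][:,0],[10,50,90]).round(0)) for b in(90,110,130,145) if (abs(q[:,2]-b)<6).any()]
E
```

```text
t: 22.3
tool_pos: [0.6637, 0.1657, 0.1096]
ee_rot: [[0.995, 0.104, 0.001], [0.104, -0.995, -0.001], [0.001, 0.001, -1.0]]
ft_force: [-0.7, 0.0, -0.4]
opening: 0.0001
grip_force: 0.0
tcp case mm [ 69.8   1.1 109.6] F [-0.7  0.  -0.4] j [ 0.14  0.49  1.38 -0.    1.28  1.61]
1834 lid z by x [(-40, 12.7), (-20, 13.2), (0, 13.0), (20, 13.3), (40, 13.0)]
1626
90 [72. 86. 89.]
110 [75. 92. 95.]
130 [ 79.  91. 102.]
145 [80. 84. 87.]
```

```bash
python3 -m pendant '{"rotation":[[0,0,0],[0,0,0],[0,0,0],[0,0,0],[0,0,7],[0,0,7],[0,0,7],[0,0,7],[0,0,0],[0,0,0]],"slide":[[-0.3,0,0],[-0.7,0,-0.2],[-1,0,-0.2],[-1,0,-0.2],[-1,0,0],[0,0,0],[0,0,0],[0,0,0],[0,0,0],[0,0,0]],"grip":[1,1,1,1,1,1,1,1,1,1]}'
cat > tip.py <<'E'
from h import *
o=robot.get_obs();p=np.array(o["tool_pos"]);R=np.array(o["ee_rot"])
v,u=np.mgrid[0:480,0:640];x=grab("side");z=x["range_z"]
P=(np.stack([(u-x["cx"])/x["fx"]*z,(v-x["cy"])/x["fy"]*z,z],-1)-np.array(x["t"]))@np.array(x["R"])
q=(P-p)@R*1000
k=(z>0)&(abs(q[...,0])<16)&(abs(q[...,1])<60)&(q[...,2]<5)&(q[...,2]>-80);q=q[k]
print(len(q),[(b,len(c),np.median(c,0).round(1).tolist()) for b in range(-75,5,5) for c in [q[abs(q[:,2]-b)<2.5]] if len(c)])
print("max z",np.sort(q[:,2])[-8:].round(1), "open",o["opening"])
E
python3 tip.py
python3 - <<'E'
from h import *
o=robot.get_obs();R=tool(-22,0)
A=tcp(R,[.432,-.013,.085]);B=tcp(R,[.432,-.013,.014]);plan(o["ee_rot"],o["tool_pos"],R,A);plan(R,A,R,B)
E
```

```text
t: 23.65
tool_pos: [0.5436, 0.1533, 0.1279]
ee_rot: [[0.928, -0.373, 0.001], [-0.373, -0.928, -0.001], [0.001, 0.0, -1.0]]
ft_force: [0.5, -0.0, -1.0]
opening: 0.0001
grip_force: 0.0
212 [(-75, 15, [-1.0, 14.3, -74.8]), (-70, 39, [0.4, 12.4, -69.7]), (-65, 32, [1.7, 13.0, -65.0]), (-60, 28, [-0.3, 13.1, -59.9]), (-55, 37, [1.2, 12.1, -55.5]), (-50, 27, [-0.7, 12.1, -49.9]), (-45, 15, [2.3, 7.7, -44.0]), (-40, 13, [-1.4, 7.9, -41.7])]
max z [-42.  -41.7 -41.5 -41.5 -41.4 -41.  -40.4 -39.9] open 0.00013349224690933207
slide [-1.39  6.53  2.73] rot [ 0.  -0.1  0.1]
slide [0.   0.   2.37] rot [0. 0. 0.]
```

```bash
python3 -m pendant '{"rotation":[[0,0,0],[0,0,0],[0,0,0],[0,0,0],[0,0,0],[0,0,0],[0,0,0],[0,0,0],[0,0,0],[0,0,0]],"slide":[[-0.2,0.93,0],[-0.2,0.93,0],[-0.2,0.93,0.2],[-0.2,0.93,0.5],[-0.2,0.93,0.5],[-0.2,0.94,0.5],[-0.2,0.94,0.5],[0,0,0.5],[0,0,0],[0,0,0]],"grip":[1,1,-1,-1,-1,-1,-1,-1,-1,-1]}'
python3 - <<'E'
from lid import *
o=robot.get_obs();R=tool(-22,0)
B=np.array([.432,-.013,-.026]);plan(o["ee_rot"],o["tool_pos"],R,B)
x=grab("side");z=x["range_z"];P=(np.stack([(u-x["cx"])/x["fx"]*z,(v-x["cy"])/x["fy"]*z,z],-1)-np.array(x["t"]))@np.array(x["R"])
k=(z>0)&(np.hypot(P[...,0]-.432,P[...,1]+.013)<.02)&(P[...,2]>.006)&(P[...,2]<.05);q=P[k];print(len(q))
# circle fit of visible side surface, per height
from scipy.optimize import least_squares
for lo,hi in((.006,.016),(.016,.026),(.026,.036),(.036,.044)):
    w=q[(q[:,2]>lo)&(q[:,2]<hi)]
    r=least_squares(lambda a:np.hypot(w[:,0]-a[0],w[:,1]-a[1])-.012,[.432,-.013],loss="soft_l1",f_scale=.001);print(lo,len(w),r.x.round(4),np.ptp(w[:,0]).round(3))
E
```

```text
t: 24.95
tool_pos: [0.4324, -0.0126, 0.0472]
ee_rot: [[0.927, -0.374, 0.002], [-0.374, -0.927, -0.001], [0.002, 0.0, -1.0]]
ft_force: [-0.2, -0.0, -0.3]
opening: 0.0854
grip_force: 0.0
slide [-0.01  0.02  2.44] rot [ 0.  -0.1  0. ]
287
0.006 49 [ 0.431  -0.0131] 0.022
0.016 57 [ 0.4312 -0.0135] 0.022
0.026 67 [ 0.4315 -0.0125] 0.024
0.036 92 [ 0.4322 -0.0094] 0.021
```

```bash
python3 -m pendant '{"rotation":[[0,0,0],[0,0,0],[0,0,0],[0,0,0],[0,0,0],[0,0,0],[0,0,0],[0,0,0],[0,0,0],[0,0,0]],"slide":[[-0.03,0.02,0.6],[0,0,0.6],[0,0,0.5],[0,0,0.4],[0,0,0.3],[0,0,0],[0,0,0],[0,0,0],[0,0,0],[0,0,0]],"grip":[-1,-1,-1,-1,-1,1,1,1,1,1]}' 35; python3 -m pendant '{"rotation":[[0,0,0],[0,0,0],[0,0,0],[0,0,0],[0,0,0],[0,0,0],[0,0,0],[0,0,0],[0,0,0],[0,0,0]],"slide":[[0,0,0],[0,0,0],[0,0,0],[0,0,0],[0,0,0],[0,0,-0.1],[0,0,-0.2],[0,0,-0.3],[0,0,-0.4],[0,0,0]],"grip":[1,1,1,1,1,1,1,1,1,1]}' 35
```

```text
t: 26.25
tool_pos: [0.4312, -0.0129, -0.0248]
ee_rot: [[0.927, -0.375, 0.002], [-0.375, -0.927, -0.001], [0.002, -0.0, -1.0]]
ft_force: [-0.0, 0.8, 5.9]
opening: 0.0222
grip_force: 34.3
t: 27.5
tool_pos: [0.4319, -0.013, 0.0059]
ee_rot: [[0.927, -0.375, 0.004], [-0.375, -0.927, -0.001], [0.004, -0.0, -1.0]]
ft_force: [0.3, -0.5, -0.8]
opening: 0.0223
grip_force: 34.3
```

```bash
python3 -m pendant '{"rotation":[[0,0,0],[0,0,0],[0,0,0],[0,0,-6],[0,0,-6],[0,0,-6],[0,0,-7],[0,0,0],[0,0,0],[0,0,0]],"slide":[[0,0,-0.6],[0,0,-0.8],[0,0,-0.8],[0,0,-0.3],[0,0,0],[0,0,0],[0,0,0],[0,0,0],[0,0,0],[0,0,0]],"grip":[1,1,1,1,1,1,1,1,1,1]}' 35
python3 - <<'E'
from lid import *
o=robot.get_obs();p=np.array(o["tool_pos"]);R=tool(3,0)
T=case(3,C,[.005,-.015,0]);A=T+[0,0,p[2]];plan(o["ee_rot"],p,R,A);print(o["opening"],o["grip_force"])
x=grab("side");z=x["range_z"];P=(np.stack([(u-x["cx"])/x["fx"]*z,(v-x["cy"])/x["fy"]*z,z],-1)-np.array(x["t"]))@np.array(x["R"])
k=(z>0)&(np.hypot(P[...,0]-p[0],P[...,1]-p[1])<.02)&(P[...,2]>.03)&(P[...,2]<p[2]+.06)&(x["image"].min(2)>90)
print("held lowest",np.sort(P[k][:,2])[:10].round(4),"expect",p[2]+.0248)
x=grab("top");Q=Qf(x);k=(abs(Q[...,0])<46)&(abs(Q[...,1])<70)&(Q[...,2]>25)&(Q[...,2]<70);q=Q[k]
print("stored",len(q),np.median(q,0),q.min(0),q.max(0))
E
```

```text
t: 28.75
tool_pos: [0.4306, -0.0128, 0.0797]
ee_rot: [[0.999, 0.051, 0.001], [0.051, -0.999, -0.001], [0.001, 0.001, -1.0]]
ft_force: [0.6, -0.5, -0.5]
opening: 0.022
grip_force: 34.4
slide [ 5.9  -5.01  0.  ] rot [ 0.  -0.  -0.1]
0.022029978481547512 34.4265256030485
held lowest [0.1048 0.1051 0.1052 0.1058 0.106  0.1064 0.1066 0.1067 0.1067 0.1068] expect 0.10447487875287413
stored 183 [16.07405615 41.72097242 51.76093635] [ 6.17172656 32.36780816 26.9065204 ] [29.48285024 55.5324425  59.37963587]
```

```bash
python3 -m pendant '{"rotation":[[0,0,0],[0,0,0],[0,0,0],[0,0,0],[0,0,0],[0,0,0],[0,0,0],[0,0,0],[0,0,0],[0,0,0]],"slide":[[0.5,-0.4,0],[0.75,-0.65,0],[0.75,-0.65,0],[0.75,-0.65,0],[0.75,-0.65,0],[0.75,-0.65,0],[0.75,-0.65,0],[0.6,-0.5,0],[0.3,-0.2,0],[0,0,0]],"grip":[1,1,1,1,1,1,1,1,1,1]}' 35
python3 - <<'E'
from lid import *
o=robot.get_obs();p=np.array(o["tool_pos"]);R=tool(3,0)
plan(o["ee_rot"],p,R,case(3,C,[.005,-.015,-.0128]))
E
```

```text
t: 30.1
tool_pos: [0.6, 0.1469, 0.0793]
ee_rot: [[0.999, 0.053, 0.0], [0.053, -0.999, -0.001], [0.0, 0.001, -1.0]]
ft_force: [-0.9, 0.1, -1.7]
opening: 0.0219
grip_force: 34.5
slide [-0.01  0.02  3.07] rot [ 0. -0.  0.]
```

```bash
python3 -m pendant '{"rotation":[[0,0,0],[0,0,0],[0,0,0],[0,0,0],[0,0,0],[0,0,0],[0,0,0],[0,0,0],[0,0,0],[0,0,0]],"slide":[[0,0,0.4],[0,0,0.5],[0,0,0.5],[0,0,0.5],[0,0,0.4],[0,0,0.3],[0,0,0.2],[0,0,0.1],[0,0,0.05],[0,0,0]],"grip":[1,1,1,1,1,1,1,1,1,1]}' 35
```

```text
t: 31.35
tool_pos: [0.5999, 0.1462, -0.0085]
ee_rot: [[0.999, 0.052, 0.001], [0.052, -0.999, -0.001], [0.001, 0.001, -1.0]]
ft_force: [-0.8, 0.9, -0.7]
opening: 0.0221
grip_force: 34.5
```

```bash
python3 -m pendant '{"rotation":[[0,0,0],[0,0,0],[0,0,0],[0,0,0],[0,0,0],[0,0,0],[0,0,0],[0,0,0],[0,0,0],[0,0,0]],"slide":[[0,0,0.03],[0,0,0.03],[0,0,0.03],[0,0,0.02],[0,0,0.01],[0,0,0],[0,0,0],[0,0,0],[0,0,0],[0,0,0]],"grip":[1,1,1,1,1,1,1,1,1,1]}' 35
```

```text
t: 32.6
tool_pos: [0.5998, 0.1461, -0.0123]
ee_rot: [[0.999, 0.052, 0.001], [0.052, -0.999, -0.001], [0.001, 0.001, -1.0]]
ft_force: [-0.2, 0.2, -0.7]
opening: 0.0222
grip_force: 34.5
```

```bash
python3 -m pendant '{"rotation":[[0,0,0],[0,0,0],[0,0,0],[0,0,0],[0,0,0],[0,0,0],[0,0,0],[0,0,0],[0,0,0],[0,0,0]],"slide":[[0,0,0.02],[0,0,0.02],[0,0,0],[0,0,0],[0,0,0],[0,0,0],[0,0,0],[0,0,0],[0,0,0],[0,0,0]],"grip":[1,1,1,1,1,1,1,1,1,1]}' 35
```

```text
t: 33.85
tool_pos: [0.5999, 0.1462, -0.0127]
ee_rot: [[0.999, 0.052, 0.001], [0.052, -0.999, -0.001], [0.001, 0.001, -1.0]]
ft_force: [-1.2, -0.3, 5.7]
opening: 0.022
grip_force: 35.0
```

```bash
python3 -m pendant '{"rotation":[[0,0,0],[0,0,0],[0,0,0],[0,0,0],[0,0,0],[0,0,0],[0,0,0],[0,0,0],[0,0,0],[0,0,0]],"slide":[[0,0,0],[0,0,0],[0,0,0],[0,0,0],[0,0,0],[0,0,0],[0,0,-0.1],[0,0,-0.4],[0,0,-0.8],[0,0,-0.8]],"grip":[0.4,0.3,0.2,0.1,0.05,0.05,0.05,0.05,0.05,0.05]}' 20
python3 -m pendant '{"rotation":[[0,0,0],[0,0,0],[0,0,0],[0,0,0],[0,0,0],[0,0,0],[0,0,0],[0,0,0],[0,0,0],[0,0,0]],"slide":[[0,0,-0.8],[-0.3,0,-0.8],[-0.9,0,-0.3],[-1,0,0],[-1,0,0],[-1,0,0],[-1,0,0],[-0.6,0,0],[0,0,0],[0,0,0]],"grip":[0,0,0,0,0,0,0,0,0,0]}'
python3 - <<'E'
from lid import *
x=grab("side");y=grab("top")
c=np.zeros((540,800,3),np.uint8);c[:,:440]=cv2.resize(x["image"][130:310,220:367],(440,540));c[:324,440:]=cv2.resize(y["image"][165:285,160:293],(360,324))
cv2.imwrite("pics/fin.png",c)
Q=Qf(y)
for a,b in((20,70),(-60,15)):
    q=Q[(abs(Q[...,0])<46)&(Q[...,1]>a)&(Q[...,1]<b)&(Q[...,2]>45)&(Q[...,2]<75)];print(len(q),q.mean(0).round(1),q.max(0).round(1))
Q=Qf(x);k=(abs(Q[...,1])<75)&(Q[...,0]>52)&(Q[...,0]<120)&(Q[...,2]>75)&(Q[...,2]<170);q=Q[k]
[print(b,np.percentile(q[abs(q[:,2]-b)<6][:,0],[10,50,90]).round(0)) for b in(90,110,130,145)]
E
```

```text
t: 35.1
tool_pos: [0.5999, 0.1462, 0.0509]
ee_rot: [[0.999, 0.052, 0.001], [0.052, -0.999, -0.001], [0.001, 0.001, -1.0]]
ft_force: [0.1, 0.1, -0.8]
opening: 0.04
grip_force: 0.0
t: 36.35
tool_pos: [0.4276, 0.1373, 0.1069]
ee_rot: [[0.999, 0.052, 0.003], [0.052, -0.999, -0.0], [0.003, 0.0, -1.0]]
ft_force: [-0.6, 1.3, -0.2]
opening: 0.0427
grip_force: 0.0
136 [17.2 43.6 53.1] [27.8 55.6 59.8]
131 [  5.5 -16.2  53. ] [16.7 -4.8 59.2]
90 [71. 86. 89.]
110 [77. 93. 95.]
130 [ 79.  97. 102.]
145 [81. 84. 87.]
```

View pics/fin.png

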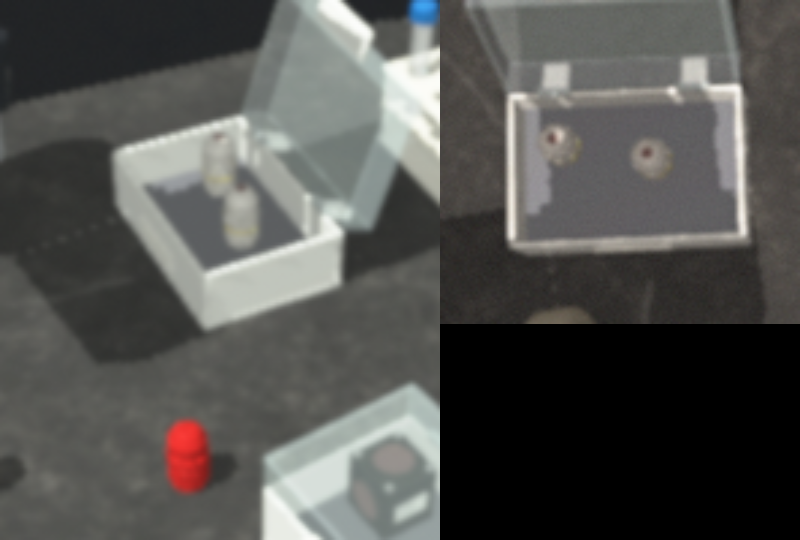

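The picture shows both objectives upright in the left case, the stored one at (218,165) and the placed one at (242,215). The lid leans back on its stop and the right case is shut, so I'm handing in.

```bash
python3 -c "
from station import robot
print(robot.hand_in())"
```

```text
the job is handed in; nothing more can be done
None
```

The loose objective now stands upright beside the stored one in the left case, its lid rests open on its stop and the right case is still shut; I handed in at about 36 s, and two early lid tries missed because the fingers end about 40 mm short of the reported TCP.

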